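Face up the detergent display by bottle size

ROBOT

A 6-joint arm with a two-finger parallel gripper is mounted at the origin on the work surface. World frame = base frame: x ahead of the robot, y to its left, z up, the work surface at z = 0. Lengths are in m, angles in rad, forces in N, time in s.
With the tool pointing down it reaches from about 0.375 to 0.975 m from the base axis. Payload 3.8 kg.
Tool frame: the origin (TCP) lies between the finger pads; the fingertips stand 22 mm ahead of it and the grasp point (between the pads) lies 3 mm ahead of it (bot.finger_overhang is the distance from the TCP to the fingertips, in m); x points along the fingers, y is the direction in which the jaws open and shut, and the axes are right-handed (so a half turn about x gives the same grasp; the last joint's range is limited). The gripper opens to 85 mm and grips with 20 to 120 N. Pads are 22 mm wide; open, the fingers measure 114 mm over their backs; the gripper's body (76 mm by 85 mm) begins 54 mm behind the grasp point. The pads swing forward as they close: fully open they stand 13 mm farther back than shut.
Start: joints at [-1.165, 0.264, 1.604, -0, 1.274, -0.037], TCP at [0.289, -0.61, 0.253] pointing down, gripper open.
Joint ranges: [-2.63, 2.63], [-0.94, 2.18], [0.31, 2.57], [-1.31, 4.45], [0, 2.66], [-2.55, 2.55]. Speed limits (rad/s): [2.57, 2.57, 3.14, 3.14, 3.14, 3.14].

INTERFACE

Orientations are given as a rotation vector (axis times angle).
In Python, from workcell import bot gives the robot as it stands. The module is installed in compiled form; this text tells all that it offers.
- The arm moves only by the tool arm_command, never from a script. Its argument "series" is a list that holds one entry, the list of rows, each a list of 7 numbers: the turn, a rotation vector about the tool's x, y, z in rad, then the shift along the tool's x, y, z in cm, then the opening, from 0 (shut) to 1 (fully open). In form: [[[rx, ry, rz, x, y, z, grip], ...]]. A call has 1 to 10 rows; each row shifts and turns the pose as measured when the row begins, along the tool's axes as they then stand; what a row does not reach is not made up. A row lasts 1/10 s, in which the tool goes at most 50 mm and 8.59 degrees, less where a joint would pass 70% of its speed; a pose out of reach is approached as far as the arm can. A call is refused whole if a number of a shift passes 5 or a number of a turn 0.15, either way. A call with a gripper value outside its range is refused whole. The fingers move at their own pace and stop on an object; "newtons" is the grip in N (left out, the last holds). Time passes only in rows, so rows that do not move let the fingers close. It gives the time, the measured TCP pose, the force and the opening at its end, in the units of the state.
- bot.read_state(): the state, without advancing time (a new reading comes with each control period).
- bot.read_camera(name): name is "scene" or "top"; returns (picture, depth): 384x512x3 uint8, blue, green, red; 384x512 float32, m along the optical axis (not along the pixel's ray), 0 where there is no reading.
- bot.camera_info(name): a dict with "K" (3x3 intrinsics, pixels), "dist_coeffs" ([k1, k2, p1, p2, k3] as OpenCV has them; the pictures are not rectified), "extrinsics" (4x4, takes a point from camera to world coordinates). Camera axes: x right, y down, z forward; pixel columns grow to the right and rows downward; lengths in m; the calibration is good to about 2 mm. A picture is of the moment at which its call begins. camera_info takes no time and is no camera call.
- bot.finish_job(): hands the job in, once; it reports no verdict.
The state is a dict: "time": time; "q": joint angles; "joint_vel": joint speeds; "joint_torque": joint torques, N m; "tool_pos": TCP position; "tcp_rot": TCP orientation; "wrist_force": force on the tool from outside, world axes, zero at the start; "torque": the same for the moment, N m; "width": opening from 0.0 (shut) to 1.0 (fully open).
Only numpy, scipy, OpenCV 4.12 (cv2) and the standard library are available. Lean on these libraries where they do the work, as an engineer would, in place of code of your own. Each camera call takes 0.05 s, during which the arm holds its last target.

TASK

Line up the four detergent bottles in the counter display tray in order of size, one standing upright in each bay: the smallest in the bay next to the card reader, then rising to the tallest at the far end. Do not knock any bottle over, and leave the token dish, the carton and the drinks can where they are.

Things in the scene. Friction and masses are not known exactly. Their poses are not given: they have to be found in the camera images.
- bottle_a: The smallest of four detergent bottles of one range: round white bottle with a blank paper label, thin blue bands and a round blue screw cap. Body 38 mm in diameter, 85 mm tall in all; the cap is the top 28 mm, 24 mm in diameter, with a sloping shoulder below it. About 85 g. Loose; starts upright on the counter. Origin: centre of the underside; z up through the cap.
- bottle_b: The second smallest of four detergent bottles of one range: round white bottle with a blank paper label, thin blue bands and a round blue screw cap. Body 46 mm in diameter, 115 mm tall in all; the cap is the top 29 mm, 28 mm in diameter, with a sloping shoulder below it. About 170 g. Loose; starts upright on the counter. Origin: centre of the underside; z up through the cap.
- bottle_c: The second tallest of four detergent bottles of one range: round white bottle with a blank paper label, thin blue bands and a round blue screw cap. Body 54 mm in diameter, 145 mm tall in all; the cap is the top 30 mm, 32 mm in diameter, with a sloping shoulder below it. About 300 g. Loose; starts upright on the counter. Origin: centre of the underside; z up through the cap.
- bottle_d: The tallest of four detergent bottles of one range: round white bottle with a blank paper label, thin blue bands and a round blue screw cap. Body 62 mm in diameter, 175 mm tall in all; the cap is the top 32 mm, 36 mm in diameter, with a sloping shoulder below it. About 480 g. Loose; starts upright on the counter. Origin: centre of the underside; z up through the cap.
- tray: Dark steel display tray fixed to the counter, 104 (x) x 356 mm (y): a row of four equal bays along y. Origin: centre of underside, at counter height; z up; +x: price strip side. Bay centres x = 0, y = -132, -44, 44, 132 mm. Each bay is 88 (x) x 84 mm (y) inside, black floor 7 mm above the counter. Aluminium dividers 4 mm thick; they, the ends and the rear wall are 22 mm high, front lip 16 mm.
- card_reader: Black payment card reader, screen and keypad on top, on a stand fixed to the counter just beyond one end of the tray: about 250 mm from the tray's origin towards its +y or its -y end, which end differs from start to start. About 140 x 75 mm, 75 mm high. Origin: centre of the stand's underside.
- token_dish: Round steel dish with brass machine tokens, 92 mm across and 24 mm high, loose, beyond the other end of the tray. Origin: centre of the underside. To be left alone.
- carton: Upright cardboard carton of dryer sheets with a green band, 65 x 110 mm (x, y) and 140 mm high, loose, at the left side of the work. Origin: centre of the underside. To be left alone.
- drinks_can: Red drinks can, 66 mm in diameter, 115 mm high, loose, at the right side of the work. Origin: centre of the underside. To be left alone.
Things that resemble listed ones, but are neither listed nor needed, are in the scene too. What is shaped like the bottle_a but green or pink is not meant.

How it is judged:
At the end, for the whole second after the job is handed in: Each bottle rests upright (within 0.08 rad) on the floor of its own bay, within 25 mm of the bay centre along the row and 26 mm across (the walls allow the larger bottles less): smallest next to the card reader, then second smallest, second tallest, and tallest farthest from it (x of bottle_a in the frame of tray between -0.026 and 0.026 m and z of bottle_a in the frame of tray between 0.002 and 0.012 m and angle between each of bottle_a, bottle_b, bottle_c, bottle_d's own z axis and vertical below 0.08 rad and linear speed of each of bottle_a, bottle_b, bottle_c, bottle_d below 0.02 m/s and x of bottle_b in the frame of tray between -0.026 and 0.026 m and z of bottle_b in the frame of tray between 0.002 and 0.012 m and x of bottle_c in the frame of tray between -0.026 and 0.026 m and z of bottle_c in the frame of tray between 0.002 and 0.012 m and x of bottle_d in the frame of tray between -0.026 and 0.026 m and z of bottle_d in the frame of tray between 0.002 and 0.012 m and ((y of card_reader in the frame of tray above 0 m and y of bottle_a in the frame of tray between 0.107 and 0.157 m and y of bottle_b in the frame of tray between 0.019 and 0.069 m and y of bottle_c in the frame of tray between -0.069 and -0.019 m and y of bottle_d in the frame of tray between -0.157 and -0.107 m) or (y of card_reader in the frame of tray below 0 m and y of bottle_a in the frame of tray between -0.157 and -0.107 m and y of bottle_b in the frame of tray between -0.069 and -0.019 m and y of bottle_c in the frame of tray between 0.019 and 0.069 m and y of bottle_d in the frame of tray between 0.107 and 0.157 m))); the robot touches nothing.
It fails at once if a bottle is knocked over (leans more than 0.7 rad) (angle between any of bottle_a, bottle_b, bottle_c, bottle_d's own z axis and vertical above 0.7 rad).
It fails at once if the token dish, the carton or the drinks can is shifted by more than 25 mm (distance of any of token_dish, carton, drinks_can from where it was at the start of the episode above 0.025 m).
It also fails if it takes over 102 s, if anything falls off the work surface, if the arm or the gripper's body presses on something with over 40 N, if the wrist force passes 120 N, or if a joint passes its speed limit or range.

## Working session

There is one attempt and no reset: what is moved stays moved. The work goes in short steps, Python scripts to look and compute and a tool call to move; the robot and the scene stay as the last step left them, time stands still between calls to the robot, and variables do not carry over. Pictures are saved under pics/ and viewed, and the job is handed in when it is done.

Besides the shell and the picture viewer there is one more tool, called after "Request:" as name(argument=value, ...) on one line, values as JSON. arm_command: Moves the arm, as the interface text tells. Its arguments: {"type":"object","properties":{"series":{"type":"array"},"newtons":{"type":"number"}},"required":["series"]}

```bash
mkdir -p pics; python3 - <<'E'
from workcell import bot
import cv2,numpy as np
print(bot.read_state(), bot.finger_overhang)
for n in("scene","top"):
    p,d=bot.read_camera(n); cv2.imwrite(f"pics/{n}0.png",p); np.save(f"{n}0.npy",d)
    print(n,bot.camera_info(n))
E
```

```text
{'time': 0.0, 'q': array([-1.16488863e+00,  2.64764745e-01,  1.60535161e+00, -1.17195495e-05,
        1.27368235e+00, -3.68531126e-02]), 'joint_vel': array([-0.00102801,  0.00140047,  0.00063625, -0.0005171 ,  0.00157031,
       -0.00081408]), 'joint_torque': array([ 1.30152605e-05, -5.15116417e+01, -3.67315793e+01, -2.05498659e-04,
        1.28521599e-02,  2.37003871e-05]), 'tool_pos': array([ 0.28895491, -0.60928859,  0.25196624]), 'tcp_rot': array([ 1.97652212,  0.44714798, -1.97736466]), 'wrist_force': array([-0.23565002, -1.018899  , -0.15128705]), 'torque': array([ 0.0088333 , -0.00726087, -0.00555112]), 'width': 0.9963431176290438} 0.022
scene {'K': array([[353.16779494,   0.        , 254.65309424],
       [  0.        , 353.16779494, 190.6828333 ],
       [  0.        ,   0.        ,   1.        ]]), 'dist_coeffs': array([-8.34593732e-06,  0.00000000e+00,  0.00000000e+00,  0.00000000e+00,
        0.00000000e+00]), 'extrinsics': array([[-0.57801765,  0.44529722, -0.68381722,  1.3707016 ],
       [ 0.8159118 ,  0.3014634 , -0.49336372,  0.58569287],
       [-0.01354763, -0.84310747, -0.53757442,  0.65319762],
       [ 0.        ,  0.        ,  0.        ,  1.        ]])}
top {'K': array([[480.70263643,   0.        , 257.623881  ],
       [  0.        , 480.70263643, 193.51928635],
       [  0.        ,   0.        ,   1.        ]]), 'dist_coeffs': array([0.00420977, 0.        , 0.        , 0.        , 0.        ]), 'extrinsics': array([[ 0.01656531, -0.99177594,  0.12690973,  0.33961265],
       [-0.99984986, -0.01578574,  0.00714607,  0.01547669],
       [-0.00508393, -0.12700905, -0.99188853,  1.71524366],
       [ 0.        ,  0.        ,  0.        ,  1.        ]])}
```

View pics/scene0.png

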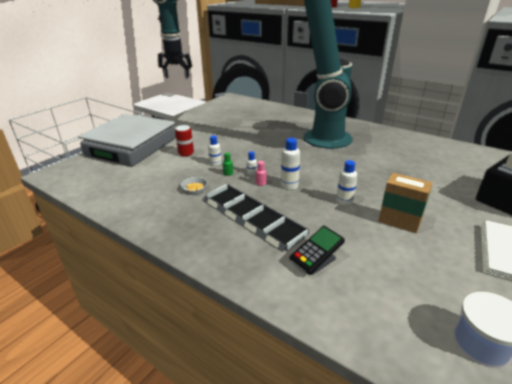

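View pics/top0.png

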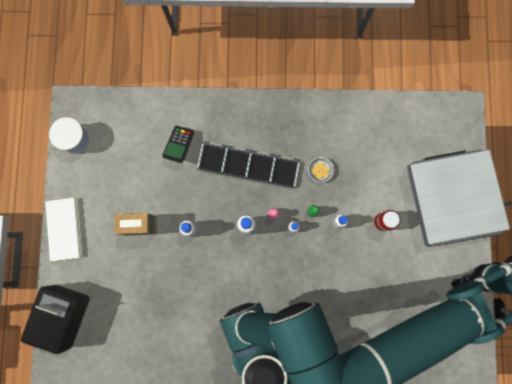

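The candidates in the top picture are the blue-capped bottles at (186,228), (246,224), (294,226) and (341,221). The green one at (313,211) and the pink one at (273,212) are decoys. The card reader (178,143) is at the tray's +y end and the token dish (320,170) is at the other. Next is a close crop to check.

```bash
cat > h.py <<'E'
import cv2,numpy as np
from workcell import bot
def ray(n,u,v,z):
    c=bot.camera_info(n);E=c["extrinsics"]
    p=cv2.undistortPoints(np.array([[[u,v]]],float),c["K"],c["dist_coeffs"])[0,0]
    d=E[:3,:3]@[p[0],p[1],1];o=E[:3,3]
    return o+d*(z-o[2])/d[2]
def crop(n,src,x0,y0,x1,y1,k,out):
    p=cv2.imread(src)[y0:y1,x0:x1]
    p=cv2.resize(p,None,fx=k,fy=k,interpolation=cv2.INTER_CUBIC)
    cv2.imwrite(out,p)
def cloud(n,d):
    c=bot.camera_info(n);E=c["extrinsics"];h,w=d.shape
    uv=np.mgrid[0:h,0:w][::-1].reshape(2,-1).T.astype(float)
    p=cv2.undistortPoints(uv[:,None],c["K"],c["dist_coeffs"])[:,0]
    z=d.reshape(-1,1)
    return (np.hstack([p*z,z])@E[:3,:3].T+E[:3,3]).reshape(h,w,3)
E
python3 - <<'E'
from h import *
crop("top","pics/top0.png",160,120,360,245,4,"pics/c1.png")
crop("scene","pics/scene0.png",170,115,370,265,4,"pics/c2.png")
d=np.load("top0.npy");P=cloud("top",d)
for n,u,v in[("186",186,228),("d",246,224),("a",294,226),("b",341,221),("can",390,219),("carton",132,220)]:
    w=P[v-12:v+13,u-12:u+13].reshape(-1,3); zt=np.percentile(w[:,2],99.); t=w[w[:,2]>w[:,2].max()-.012]
    print(n,"zmax",w[:,2].max().round(3),t.mean(0).round(4),t.min(0).round(3),t.max(0).round(3),len(t))
E
```

```text
186 zmax 1.715 [0.3396 0.0155 1.7152] [0.34  0.015 1.715] [0.34  0.015 1.715] 3
d zmax 1.715 [0.3396 0.0155 1.7152] [0.34  0.015 1.715] [0.34  0.015 1.715] 5
a zmax 1.715 [0.3396 0.0155 1.7152] [0.34  0.015 1.715] [0.34  0.015 1.715] 6
b zmax 1.715 [0.3396 0.0155 1.7152] [0.34  0.015 1.715] [0.34  0.015 1.715] 4
can zmax 1.715 [0.3396 0.0155 1.7152] [0.34  0.015 1.715] [0.34  0.015 1.715] 4
carton zmax 1.715 [0.3396 0.0155 1.7152] [0.34  0.015 1.715] [0.34  0.015 1.715] 2
```

View pics/c1.png

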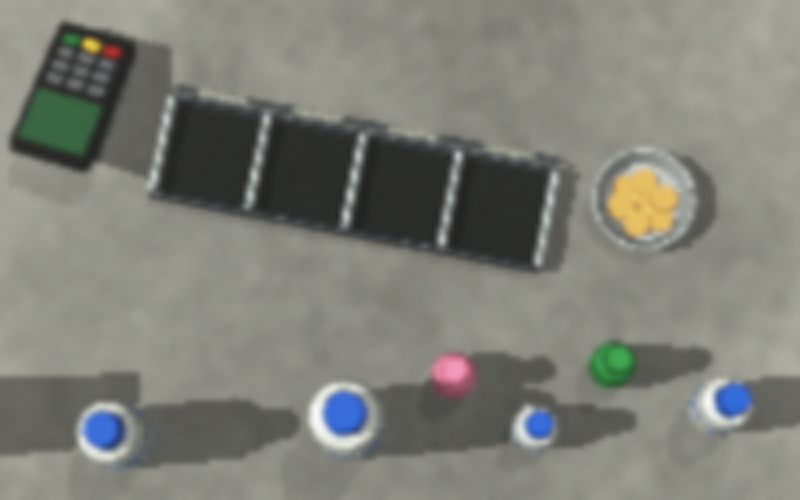

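View pics/c2.png

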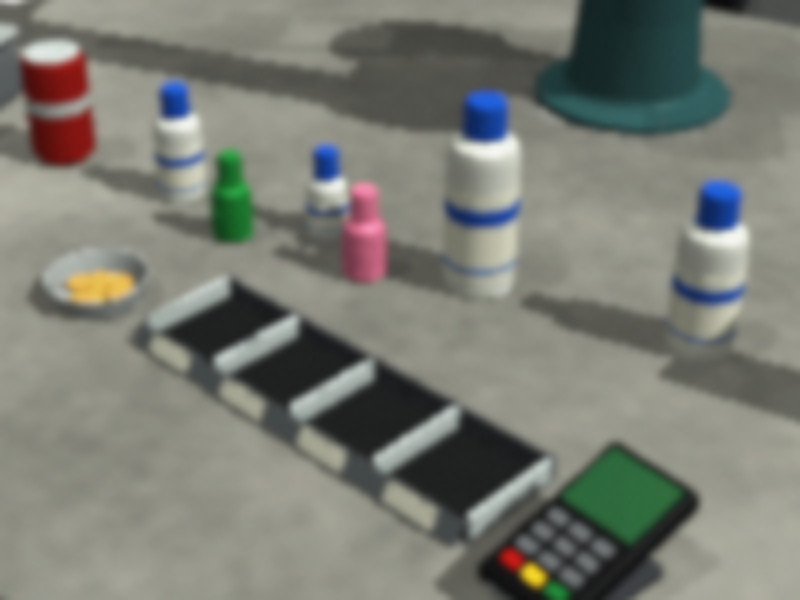

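```bash
python3 - <<'E'
from h import *
d=np.load("top0.npy");P=cloud("top",d);P[d<=0.2]=np.nan
img=cv2.imread("pics/top0.png").astype(int)
ds=np.load("scene0.npy");S=cloud("scene",ds);S[ds<=.2]=np.nan
def seg(I):
    m=((I[...,0]>140)&(I[...,0]>I[...,2]+70)).astype(np.uint8)
    n,l,st,c=cv2.connectedComponentsWithStats(m)
    return [(l==i) for i in range(1,n) if st[i,4]>15]
H={'c':.145,'d':.175,'a':.085,'b':.115}
for u,v,n in[(186,228,'c'),(246,223,'d'),(294,226,'a'),(343,220,'b')]:
    for m in seg(img):
        if m[v,u]:
            z=P[m];z=z[~np.isnan(z[:,2])];t=z[z[:,2]>H[n]-.008]
            ys,xs=np.nonzero(m)
            print(n,"ray",ray("top",xs.mean(),ys.mean(),H[n]-.004).round(4),"cloud",np.median(t,0).round(4),(t.min(0)[:2]/2+t.max(0)[:2]/2).round(4),len(t),m.sum())
I=cv2.imread("pics/scene0.png").astype(int)
for m in seg(I):
    z=S[m];z=z[~np.isnan(z[:,2])]
    if len(z): print("scene",np.argwhere(m).mean(0).round(),z.min(0).round(3),z.max(0).round(3),np.median(z,0).round(3),len(z))
# tray corners on outer top rim from crop c1
g=lambda x,y:(160+(x+.5)/4-.5,120+(y+.5)/4-.5)
for nm,x,y in[("end+y front",173,97),("end+y rear",152,192),("end-y front",558,163),("end-y rear",540,268)]:
    print(nm,ray("top",*g(x,y),.02).round(4))
for nm,x,y in [("reader",72,95),("dish",645,200),("pink",453,373),("green",613,362)]: print(nm,ray("top",*g(x,y),{'pink':.08,'green':.08}.get(nm,.02)).round(4))
# dividers mids
for x0,y0,x1,y1 in[(173,97,152,192),(266,113,249,208),(362,133,346,229),(459,151,441,246),(555,163,540,268)]:
    print("div mid",((ray("top",*g(x0,y0),.021)+ray("top",*g(x1,y1),.021))/2).round(4))
E
```

```text
c ray [0.4274 0.2632 0.141 ] cloud [0.4265 0.2621 0.1447] [0.4267 0.263 ] 61 63
d ray [0.4421 0.064  0.171 ] cloud [0.441  0.065  0.1755] [0.4409 0.0639] 85 87
a ray [ 0.4409 -0.0989  0.081 ] cloud [ 0.4422 -0.0981  0.0837] [ 0.4411 -0.0982] 33 35
b ray [ 0.4624 -0.2589  0.111 ] cloud [ 0.4632 -0.2584  0.1145] [ 0.4615 -0.2592] 52 55
scene [138. 214.] [ 0.45  -0.268  0.092] [ 0.477 -0.243  0.116] [ 0.466 -0.248  0.112] 38
scene [142. 293.] [ 0.082 -0.117  0.001] [0.459 0.084 0.178] [0.447 0.077 0.172] 77
scene [154. 252.] [ 0.432 -0.105  0.06 ] [ 0.453 -0.086  0.087] [ 0.446 -0.091  0.081] 31
scene [164. 351.] [0.416 0.253 0.12 ] [0.444 0.281 0.147] [0.433 0.273 0.144] 63
scene [169. 295.] [0.439 0.089 0.076] [0.467 0.097 0.088] [0.457 0.094 0.081] 16
end+y front [0.7338 0.228  0.02  ]
end+y rear [0.6466 0.2441 0.02  ]
end-y front [ 0.6787 -0.1191  0.02  ]
end-y rear [ 0.5834 -0.1036  0.02  ]
reader [0.7342 0.3192 0.02  ]
dish [ 0.6462 -0.197   0.02  ]
pink [ 0.4831 -0.0259  0.08  ]
green [ 0.4947 -0.1622  0.08  ]
div mid [0.69   0.2359 0.021 ]
div mid [0.6767 0.1503 0.021 ]
div mid [0.6594 0.0634 0.021 ]
div mid [ 0.6448 -0.0227  0.021 ]
div mid [ 0.6308 -0.1099  0.021 ]
```

```bash
cat >> h.py <<'E'
from scipy.spatial.transform import Rotation as R
def go(x,y,z,jaw=None):
    """print shift in tool axes (cm) to world target and tilt/yaw correction"""
    s=bot.read_state();M=R.from_rotvec(s["tcp_rot"]).as_matrix()
    d=np.array([x,y,z])-s["tool_pos"]
    print("t",round(s["time"],2),"pos",s["tool_pos"].round(4),"tool shift cm",(M.T@d*100).round(2),"F",s["wrist_force"].round(1),"w",round(s["width"],3))
    if jaw is not None: # desired: x down, y at yaw jaw
        yv=np.array([np.cos(jaw),np.sin(jaw),0]); xv=np.array([0,0,-1.]);T=np.stack([xv,yv,np.cross(xv,yv)],1)
        print("turn tool",R.from_matrix(M.T@T).as_rotvec().round(3))
    return M
E
python3 - <<'E'
from h import *
M=go(.4412,-.0985,.30)
print(M.round(3))
# tray by dark pixels
img=cv2.imread("pics/top0.png");g=img.max(2)
m=np.zeros_like(g);m[138:190,195:302]=(g[138:190,195:302]<62)
n,l,st,c=cv2.connectedComponentsWithStats(m)
for i in range(1,n):
    if st[i,4]>150: print(st[i],c[i].round(1),ray("top",*c[i],.010).round(4))
E
```

```text
t 0.1 pos [ 0.289  -0.6093  0.2521] tool shift cm [ -4.71 -39.64 -35.64] F [-0.2 -0.3 -0.2] w 1.003
[[-0.001  0.428 -0.904]
 [ 0.002 -0.904 -0.428]
 [-1.    -0.002 -0.   ]]
[200 145  25  27 490] [211.9 158.1] [0.6841 0.195  0.01  ]
[224 150  25  27 495] [235.9 162.9] [0.6679 0.1079 0.01  ]
[248 154  25  27 498] [259.8 167.5] [0.6525 0.0213 0.01  ]
[272 159  25  27 505] [283.9 172.1] [ 0.6369 -0.0654  0.01  ]
```

Request:
arm_command(series=[[[0,0,0,-0.5,-3.6,-3.2,0.5],[0,0,0,-0.5,-3.6,-3.2,0.5],[0,0,0,-0.5,-3.6,-3.2,0.5],[0,0,0,-0.5,-3.6,-3.2,0.5],[0,0,0,-0.5,-3.6,-3.2,0.5],[0,0,0,-0.5,-3.6,-3.2,0.5],[0,0,0,-0.5,-3.6,-3.2,0.5],[0,0,0,-0.5,-3.6,-3.2,0.5],[0,0,0,-0.5,-3.6,-3.2,0.5],[0,0,0,-0.5,-3.6,-3.2,0.5]]], newtons=50)

```text
time: 1.1
tool_pos: [0.4239, -0.1361, 0.2971]
tcp_rot: [1.984, 0.446, -1.992]
wrist_force: [1.1, 0.8, 0.3]
width: 0.496
```

```bash
python3 - <<'E'
from h import *
M=go(.4412,-.0985,.20,-1.129)
E
```

```text
t 1.1 pos [ 0.4239 -0.1361  0.2971] tool shift cm [ 9.74 -2.58 -3.16] F [1.1 0.8 0.3] w 0.496
turn tool [-0.011  0.002  0.012]
```

Request:
arm_command(series=[[[0,0,0,0,-2.5,-3.1,0.5],[-0.01,0,0.01,4.5,0,0,0.5],[0,0,0,4.5,0,0,0.5],[0,0,0,0,0,0,0.5]]])

```text
time: 1.5
tool_pos: [0.4444, -0.0915, 0.2081]
tcp_rot: [1.976, 0.453, -1.965]
wrist_force: [-0.6, 0.5, 0.1]
width: 0.501
```

```bash
python3 - <<'E'
from h import *
M=go(.4412,-.0985,.086,-1.129)
for n in("scene","top"):
    p,d=bot.read_camera(n); cv2.imwrite(f"pics/{n}1.png",p)
crop("scene","pics/scene1.png",190,90,330,190,5,"pics/c3.png")
E
```

```text
t 1.5 pos [ 0.4444 -0.0915  0.2081] tool shift cm [12.21  0.48  0.66] F [-0.6  0.5  0.1] w 0.501
turn tool [ 0.01  -0.005 -0.001]
```

View pics/c3.png

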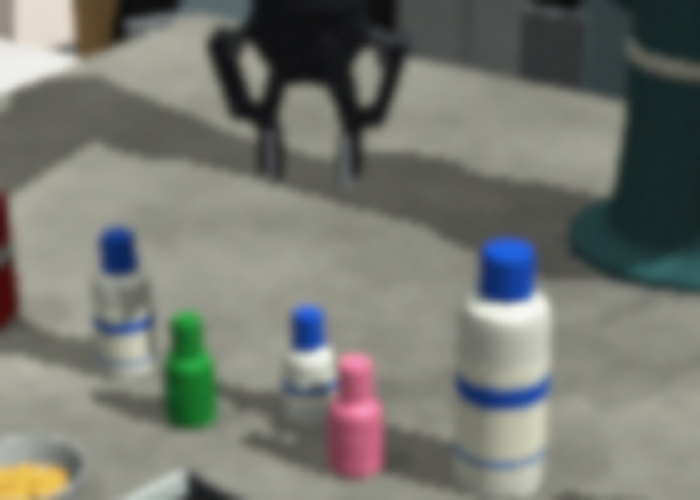

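The crop shows the half-open gripper above bottle a, whose cap is at crop (308,328). The pink (355,410) and green (190,370) decoys stand clear. The tool is about 8 mm off, so I'll correct that on the way down.

Request:
arm_command(series=[[[0.01,0,0,2,0.5,0.6,0.5],[0,0,0,4,0,0,0.5],[0,0,0,1,0,0,0.5],[0,0,0,0,0,0,0.5],[0,0,0,0,0,0,0.5]]])

```text
time: 2.1
tool_pos: [0.4551, -0.1056, 0.1562]
tcp_rot: [2.006, 0.422, -1.942]
wrist_force: [-0.1, -0.0, 0.4]
width: 0.497
```

```bash
python3 - <<'E'
from h import *
M=go(.4412,-.0985,.086,-1.129)
E
```

```text
t 2.1 pos [ 0.4551 -0.1056  0.1562] tool shift cm [ 6.97 -1.38  1.15] F [-0.1 -0.   0.4] w 0.497
turn tool [-0.006 -0.028 -0.021]
```

Request:
arm_command(series=[[[0,-0.03,-0.02,0,-1.4,1.1,0.5],[0,0,0,0,0,0,0.5],[0,0,0,0,0,0,0.5]]])

```text
time: 2.4
tool_pos: [0.4436, -0.0993, 0.1623]
tcp_rot: [1.985, 0.43, -1.971]
wrist_force: [0.3, -0.1, 0.1]
width: 0.498
```

```bash
python3 - <<'E'
from h import *
M=go(.4412,-.0985,.086,-1.129)
E
```

```text
t 2.4 pos [ 0.4436 -0.0993  0.1623] tool shift cm [ 7.63 -0.23  0.22] F [ 0.3 -0.1  0.1] w 0.498
turn tool [-0.007 -0.005 -0.008]
```

Request:
arm_command(series=[[[0,0,0,1.5,-0.2,0.2,0.5],[0,0,0,1.5,0,0,0.5],[0,0,0,1,0,0,0.5],[0,0,0,0,0,0,0.5]]])

```text
time: 2.8
tool_pos: [0.447, -0.1004, 0.1267]
tcp_rot: [1.995, 0.424, -1.956]
wrist_force: [-0.8, -0.1, -0.3]
width: 0.499
```

```bash
python3 - <<'E'
from h import *
M=go(.4412,-.0985,.086,-1.129)
E
```

```text
t 2.8 pos [ 0.447  -0.1004  0.1267] tool shift cm [ 4.06 -0.48  0.51] F [-0.8 -0.1 -0.3] w 0.499
turn tool [-0.007 -0.016 -0.017]
```

Request:
arm_command(series=[[[0,-0.015,-0.015,1,-0.5,0.6,0.5],[0,0,0,1,-0.1,0.2,0.5],[0,0,0,1,-0.1,0.1,0.5],[0,0,0,0,0,0,0.5],[0,0,0,0,0,0,0.5]]])

```text
time: 3.3
tool_pos: [0.4362, -0.0981, 0.0951]
tcp_rot: [1.981, 0.436, -1.979]
wrist_force: [0.8, -0.5, 0.2]
width: 0.499
```

```bash
python3 - <<'E'
from h import *
M=go(.4412,-.0985,.086,-1.129)
E
```

```text
t 3.3 pos [ 0.4362 -0.0981  0.0951] tool shift cm [ 0.91  0.24 -0.43] F [ 0.8 -0.5  0.2] w 0.499
turn tool [-0.007 -0.001 -0.002]
```

Request:
arm_command(series=[[[0,0,0,0.4,0.2,-0.3,0.5],[0,0,0,0.4,0,0,0.5],[0,0,0,0,0,0,0.5],[0,0,0,0,0,0,0.5]]])

```text
time: 3.7
tool_pos: [0.4409, -0.0989, 0.0871]
tcp_rot: [1.982, 0.436, -1.977]
wrist_force: [0.1, -0.6, 0.4]
width: 0.501
```

```bash
python3 - <<'E'
from h import *
M=go(.4412,-.0985,.086,-1.129)
for n in("scene","top"):
    p,d=bot.read_camera(n); cv2.imwrite(f"pics/{n}2.png",p)
crop("scene","pics/scene2.png",190,90,330,190,5,"pics/c4.png")
E
```

```text
t 3.7 pos [ 0.4409 -0.0989  0.0871] tool shift cm [ 0.11 -0.03 -0.04] F [ 0.1 -0.6  0.4] w 0.501
turn tool [-0.007 -0.002 -0.003]
```

View pics/c4.png

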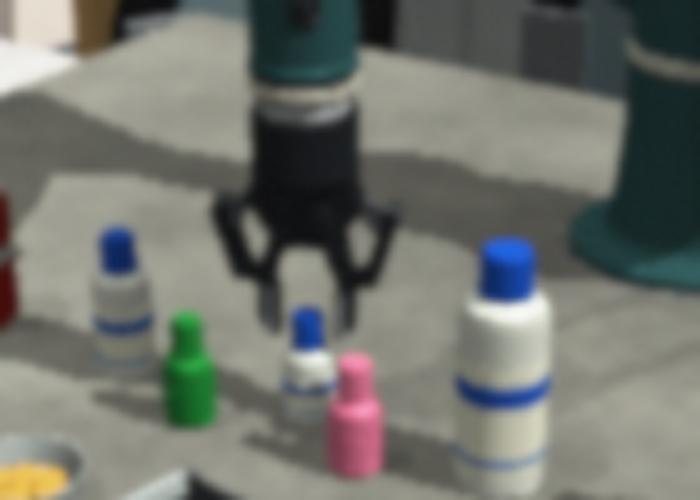

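The crop shows the cap (308,328) centred between the fingertips (270,330) and (345,330), with the tips about 2/3 of the way down it. I'll close now.

Request:
arm_command(series=[[[0,0,0,0,0,0,0.1],[0,0,0,0,0,0,0],[0,0,0,0,0,0,0],[0,0,0,0,0,0,0],[0,0,0,0,0,0,0],[0,0,0,0,0,0,0]]], newtons=40)

```text
time: 4.4
tool_pos: [0.441, -0.099, 0.0875]
tcp_rot: [1.983, 0.435, -1.976]
wrist_force: [0.8, -0.6, -0.7]
width: 0.262
```

Request:
arm_command(series=[[[0,0,0,-1,0,0,0],[0,0,0,-2,0,0,0],[0,0,0,-3,0,0,0],[0,0,0,-3,0,0,0],[0,0,0,-2,0,0,0],[0,0,0,-1,0,0,0],[0,0,0,0,0,0,0]]])

```text
time: 5.1
tool_pos: [0.4389, -0.0982, 0.2137]
tcp_rot: [1.981, 0.437, -1.98]
wrist_force: [0.2, -0.2, -0.6]
width: 0.261
```

```bash
python3 - <<'E'
from h import *
M=go(.6835,.1945,.22,-1.129)
for n in("scene","top"):
    p,d=bot.read_camera(n); cv2.imwrite(f"pics/{n}3.png",p)
crop("scene","pics/scene3.png",190,90,330,190,5,"pics/c5.png")
E
```

```text
t 5.1 pos [ 0.4389 -0.0982  0.2137] tool shift cm [ -0.64 -16.22 -34.52] F [ 0.2 -0.2 -0.6] w 0.261
turn tool [-0.006 -0.    -0.001]
```

View pics/c5.png

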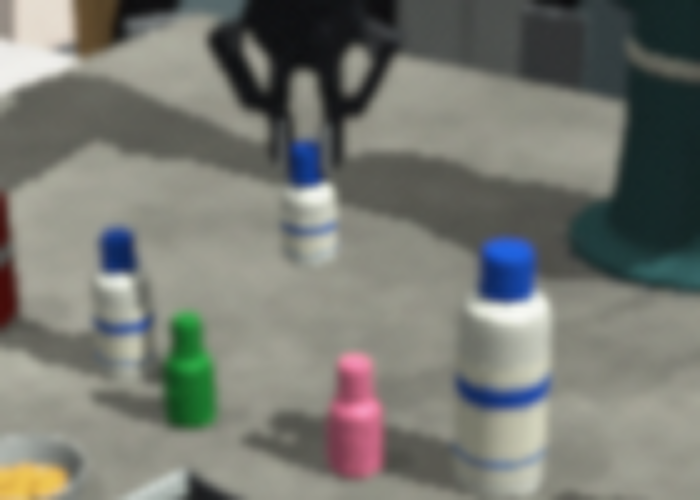

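Bottle a hangs upright in the grip, cap at (305,162) in the crop. Now over to the bay at the reader end.

Request:
arm_command(series=[[[0,0,0,0,-1,-2,0],[0,0,0,0,-1.8,-3.8,0],[0,0,0,0,-1.8,-3.8,0],[0,0,0,0,-1.8,-3.8,0],[0,0,0,0,-1.8,-3.8,0],[0,0,0,0,-1.8,-3.8,0],[0,0,0,0,-1.8,-3.8,0],[0,0,0,0,-1.5,-3,0],[0,0,0,0,-1,-2,0],[0,0,0,0,0,0,0]]])

```text
time: 6.2
tool_pos: [0.6444, 0.1664, 0.1851]
tcp_rot: [1.948, 0.439, -2.02]
wrist_force: [-0.8, -0.6, -1.3]
width: 0.263
```

```bash
python3 - <<'E'
from h import *
M=go(.6835,.1945,.14,-1.129)
E
```

```text
t 6.2 pos [0.6444 0.1664 0.1851] tool shift cm [ 4.35 -0.87 -4.87] F [-0.8 -0.6 -1.3] w 0.263
turn tool [-0.01   0.034  0.012]
```

Request:
arm_command(series=[[[-0.01,0.03,0.01,0,-0.4,-2.3,0],[0,0,0,0,-0.3,-1.8,0],[0,0,0,0,0,0,0],[0,0,0,0,0,0,0]]])

```text
time: 6.6
tool_pos: [0.677, 0.1899, 0.1766]
tcp_rot: [1.964, 0.445, -1.988]
wrist_force: [0.1, 0.4, -0.9]
width: 0.259
```

```bash
python3 - <<'E'
from h import *
M=go(.6835,.1945,.14,-1.129)
E
```

```text
t 6.6 pos [0.677  0.1899 0.1766] tool shift cm [ 3.65 -0.13 -0.83] F [ 0.1  0.4 -0.9] w 0.259
turn tool [0.001 0.012 0.003]
```

Bottle a's bottom is about 89 mm above the counter. I'll align and lower in gentle steps.

Request:
arm_command(series=[[[0,0.012,0,0.5,-0.1,-0.8,0],[0,0,0,1.2,0,0,0],[0,0,0,1.5,0,0,0],[0,0,0,1.0,0,0,0],[0,0,0,0.5,0,0,0],[0,0,0,0,0,0,0],[0,0,0,0,0,0,0]]])

```text
time: 7.3
tool_pos: [0.6812, 0.1918, 0.1228]
tcp_rot: [1.974, 0.446, -1.982]
wrist_force: [0.9, -0.1, -0.4]
width: 0.256
```

```bash
python3 - <<'E'
from h import *
M=go(.6835,.1945,.0955,-1.129)
E
```

```text
t 7.3 pos [0.6812 0.1918 0.1228] tool shift cm [ 2.73 -0.14 -0.34] F [ 0.9 -0.1 -0.4] w 0.256
turn tool [-0.001  0.003  0.003]
```

Request:
arm_command(series=[[[0,0,0,0.6,-0.1,-0.4,0],[0,0,0,0.8,0,0,0],[0,0,0,0.6,0,0,0],[0,0,0,0.4,0,0,0],[0,0,0,0,0,0,0],[0,0,0,0,0,0,0]]])

```text
time: 7.9
tool_pos: [0.6856, 0.1951, 0.0981]
tcp_rot: [1.977, 0.446, -1.979]
wrist_force: [0.1, -0.2, -1.2]
width: 0.259
```

```bash
python3 - <<'E'
from h import *
M=go(.6835,.1945,.0955,-1.129)
for n in("scene","top"):
    p,d=bot.read_camera(n); cv2.imwrite(f"pics/{n}4.png",p)
crop("scene","pics/scene4.png",230,150,370,270,5,"pics/c6.png")
E
```

```text
t 7.9 pos [0.6856 0.1951 0.0981] tool shift cm [ 0.26 -0.03  0.22] F [ 0.1 -0.2 -1.2] w 0.259
turn tool [-0.001  0.001  0.003]
```

View pics/c6.png

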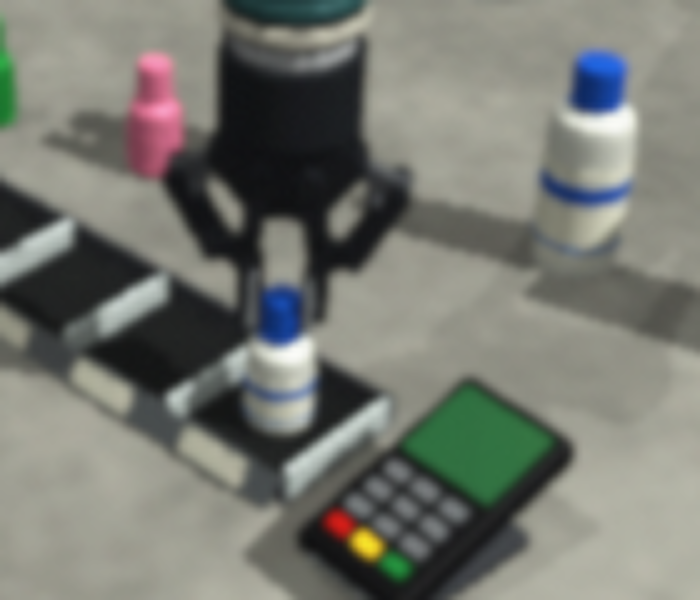

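Bottle a stands inside the reader-end bay in the crop, base at (278,420). I'll set it down, release and rise.

Request:
arm_command(series=[[[0,0,0,0.3,0,0.1,0],[0,0,0,0,0,0,0],[0,0,0,0,0,0,0]]])

```text
time: 8.3
tool_pos: [0.6851, 0.1947, 0.0959]
tcp_rot: [1.978, 0.446, -1.978]
wrist_force: [-0.8, -0.3, -1.5]
width: 0.262
```

Request:
arm_command(series=[[[0,0,0,0,0,0,0.3],[0,0,0,0,0,0,0.4],[0,0,0,0,0,0,0.55],[0,0,0,0,0,0,0.55],[0,0,0,-1,0,0,0.55],[0,0,0,-2,0,0,0.55],[0,0,0,-4,0,0,0.6],[0,0,0,-4,0,0,0.6],[0,0,0,-2,0,0,0.6]]])

```text
time: 9.2
tool_pos: [0.6829, 0.1938, 0.2282]
tcp_rot: [1.97, 0.446, -1.986]
wrist_force: [1.1, -0.1, 1.2]
width: 0.602
```

```bash
python3 - <<'E'
from h import *
M=go(.4620,-.2590,.22,-1.129)
for n in("scene","top"):
    p,d=bot.read_camera(n); cv2.imwrite(f"pics/{n}5.png",p)
crop("scene","pics/scene5.png",230,150,370,270,5,"pics/c7.png")
E
```

```text
t 9.2 pos [0.6829 0.1938 0.2282] tool shift cm [ 0.98 31.53 39.3 ] F [ 1.1 -0.1  1.2] w 0.602
turn tool [-0.001  0.007  0.004]
```

View pics/c7.png

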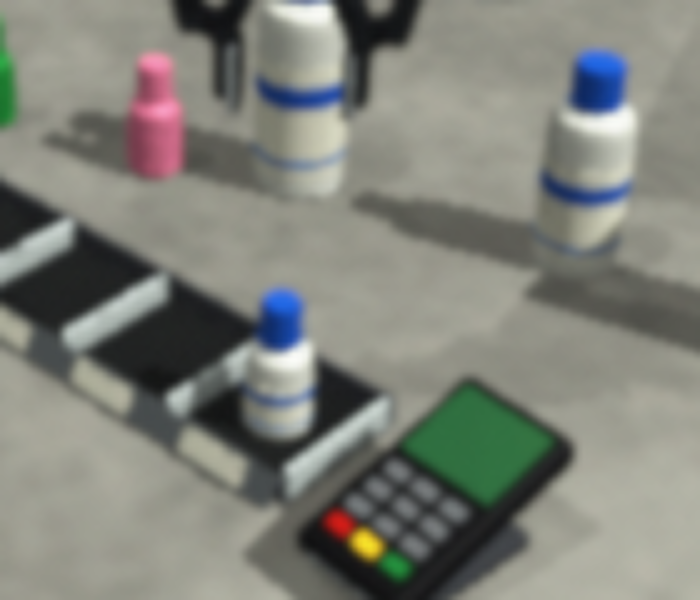

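Bottle a stands upright in its bay. Next is b.

Request:
arm_command(series=[[[0,0,0,0,1.5,2,0.6],[0,0,0,0,3,3.8,0.6],[0,0,0,0,3,3.8,0.6],[0,0,0,0,3,3.8,0.6],[0,0,0,0,3,3.8,0.6],[0,0,0,0,3,3.8,0.6],[0,0,0,0,3,3.8,0.6],[0,0,0,0,3,3.8,0.6],[0,0,0,0,3,3.8,0.6],[0,0,0,0,2,2.5,0.6]]])

```text
time: 10.3
tool_pos: [0.477, -0.21, 0.2206]
tcp_rot: [1.963, 0.46, -1.984]
wrist_force: [0.2, -0.7, -0.4]
width: 0.6
```

```bash
python3 - <<'E'
from h import *
M=go(.4620,-.2590,.19,-1.129)
E
```

```text
t 10.3 pos [ 0.477  -0.21    0.2206] tool shift cm [3.05 3.78 3.46] F [ 0.2 -0.7 -0.4] w 0.6
turn tool [0.009 0.009 0.009]
```

Request:
arm_command(series=[[[0.01,0.01,0.01,0.5,1.5,1.3,0.6],[0,0,0,1,1,1,0.6],[0,0,0,1,0.3,0.2,0.6],[0,0,0,0.5,0,0,0.6],[0,0,0,0,0,0,0.6],[0,0,0,0,0,0,0.6]]])

```text
time: 10.9
tool_pos: [0.4609, -0.2489, 0.1847]
tcp_rot: [1.979, 0.441, -1.986]
wrist_force: [0.3, 0.0, 0.8]
width: 0.604
```

```bash
python3 - <<'E'
from h import *
M=go(.4620,-.2590,.117,-1.129)
E
```

```text
t 10.9 pos [ 0.4609 -0.2489  0.1847] tool shift cm [6.77 0.99 0.3 ] F [0.3 0.  0.8] w 0.604
turn tool [-0.008  0.003  0.005]
```

Request:
arm_command(series=[[[0,0,0,0.5,0.8,0.2,0.6],[0,0,0,1,0,0.1,0.6],[0,0,0,1,0,0.1,0.6],[0,0,0,0.5,0,0,0.6],[0,0,0,0,0,0,0.6],[0,0,0,0,0,0,0.6]]])

```text
time: 11.5
tool_pos: [0.4618, -0.2565, 0.1522]
tcp_rot: [1.978, 0.444, -1.984]
wrist_force: [-0.1, -0.3, 0.5]
width: 0.598
```

```bash
python3 - <<'E'
from h import *
M=go(.4620,-.2590,.117,-1.129)
E
```

```text
t 11.5 pos [ 0.4618 -0.2565  0.1522] tool shift cm [3.52 0.24 0.08] F [-0.1 -0.3  0.5] w 0.598
turn tool [-0.004  0.002  0.005]
```

Request:
arm_command(series=[[[0,0,0,0.8,0.2,0.2,0.6],[0,0,0,1,0,0.1,0.6],[0,0,0,1,0,0.1,0.6],[0,0,0,0.4,0,0,0.6],[0,0,0,0,0,0,0.6],[0,0,0,0,0,0,0.6]]])

```text
time: 12.1
tool_pos: [0.4585, -0.2603, 0.1173]
tcp_rot: [1.978, 0.444, -1.984]
wrist_force: [-0.2, -1.0, 0.4]
width: 0.602
```

```bash
python3 - <<'E'
from h import *
M=go(.4620,-.2590,.117,-1.129)
for n in("scene",):
    p,d=bot.read_camera(n); cv2.imwrite(f"pics/{n}6.png",p)
crop("scene","pics/scene6.png",160,90,300,190,5,"pics/c8.png")
E
```

```text
t 12.1 pos [ 0.4585 -0.2603  0.1173] tool shift cm [ 0.03  0.03 -0.37] F [-0.2 -1.   0.4] w 0.602
turn tool [-0.005  0.002  0.005]
```

View pics/c8.png

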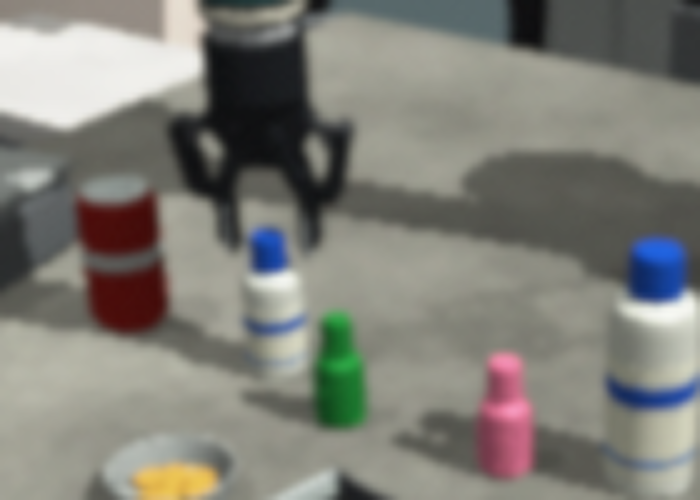

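The cap (268,250) lies between the tips (232,245) and (312,243). A small correction, then close.

Request:
arm_command(series=[[[0,0,0,0.2,0,-0.3,0.6],[0,0,0,0,0,0,0.4],[0,0,0,0,0,0,0.1],[0,0,0,0,0,0,0],[0,0,0,0,0,0,0],[0,0,0,0,0,0,0],[0,0,0,0,0,0,0]]], newtons=45)

```text
time: 12.85
tool_pos: [0.4625, -0.2594, 0.1164]
tcp_rot: [1.979, 0.442, -1.981]
wrist_force: [-0.2, 0.5, -1.0]
width: 0.303
```

Request:
arm_command(series=[[[0,0,0,-1,0,0,0],[0,0,0,-2,0,0,0],[0,0,0,-3,0,0,0],[0,0,0,-3,0,0,0],[0,0,0,-3,0,0,0],[0,0,0,-2,0,0,0],[0,0,0,-1,0,0,0],[0,0,0,0,0,0,0]]])

```text
time: 13.65
tool_pos: [0.4605, -0.2584, 0.2733]
tcp_rot: [1.977, 0.446, -1.987]
wrist_force: [-0.2, -0.7, -1.0]
width: 0.305
```

```bash
python3 - <<'E'
from h import *
M=go(.6675,.1075,.26,-1.129)
for n in("scene",):
    p,d=bot.read_camera(n); cv2.imwrite(f"pics/{n}7.png",p)
crop("scene","pics/scene7.png",160,90,300,190,5,"pics/c9.png")
E
```

```text
t 13.65 pos [ 0.4605 -0.2584  0.2733] tool shift cm [  1.38 -24.37 -34.25] F [-0.2 -0.7 -1. ] w 0.305
turn tool [-0.004  0.003  0.007]
```

View pics/c9.png

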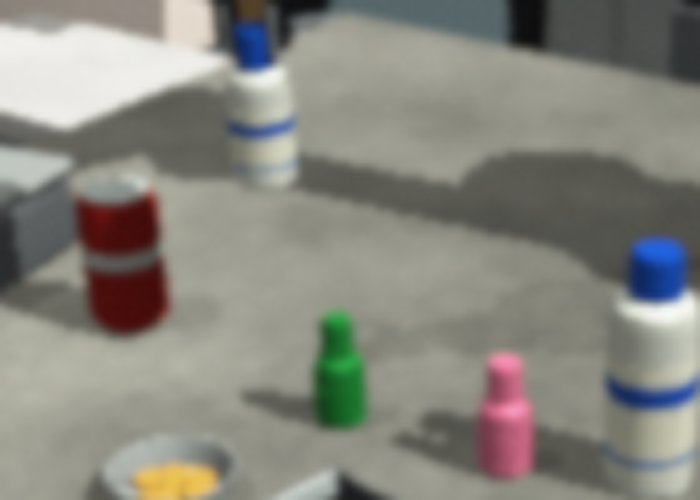

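Bottle b is held upright, cap at (252,45). I'll carry it to the second bay.

Request:
arm_command(series=[[[0,0,0,-0.2,-1.2,-1.8,0],[0,0,0,-0.2,-2.6,-3.7,0],[0,0,0,-0.2,-2.6,-3.7,0],[0,0,0,-0.2,-2.6,-3.7,0],[0,0,0,-0.2,-2.6,-3.7,0],[0,0,0,-0.2,-2.6,-3.7,0],[0,0,0,-0.2,-2.6,-3.7,0],[0,0,0,-0.2,-2.6,-3.7,0],[0,0,0,0,-1.5,-2,0],[0,0,0,0,0,0,0]]])

```text
time: 14.7
tool_pos: [0.639, 0.0691, 0.266]
tcp_rot: [1.953, 0.453, -2.024]
wrist_force: [0.9, -0.1, -1.7]
width: 0.303
```

```bash
python3 - <<'E'
from h import *
M=go(.6675,.1075,.17,-1.129)
E
```

```text
t 14.7 pos [0.639  0.0691 0.266 ] tool shift cm [ 9.52 -2.07 -4.49] F [ 0.9 -0.1 -1.7] w 0.303
turn tool [-0.01   0.03   0.024]
```

Request:
arm_command(series=[[[-0.01,0.03,0.024,0.5,-1,-2.2,0],[0,0,0,1.5,-0.8,-1.5,0],[0,0,0,2,0,0,0],[0,0,0,2,0,0,0],[0,0,0,1,0,0,0],[0,0,0,0,0,0,0],[0,0,0,0,0,0,0]]])

```text
time: 15.4
tool_pos: [0.6583, 0.0988, 0.1813]
tcp_rot: [1.956, 0.444, -1.995]
wrist_force: [-0.1, 0.1, -2.4]
width: 0.304
```

```bash
python3 - <<'E'
from h import *
M=go(.6675,.1075,.1245,-1.129)
E
```

```text
t 15.4 pos [0.6583 0.0988 0.1813] tool shift cm [ 5.65 -0.38 -1.31] F [-0.1  0.1 -2.4] w 0.304
turn tool [0.001 0.019 0.003]
```

Request:
arm_command(series=[[[0,0.018,0.003,0.5,-0.4,-1.2,0],[0,0,0,1,0,0,0],[0,0,0,1,0,-0.1,0],[0,0,0,0.8,0,0,0],[0,0,0,0,0,0,0],[0,0,0,0,0,0,0]]])

```text
time: 16.0
tool_pos: [0.6709, 0.1083, 0.1483]
tcp_rot: [1.982, 0.444, -1.971]
wrist_force: [0.4, 0.5, -1.8]
width: 0.307
```

```bash
python3 - <<'E'
from h import *
M=go(.6675,.1075,.1245,-1.129)
E
```

```text
t 16.0 pos [0.6709 0.1083 0.1483] tool shift cm [ 2.38 -0.08  0.36] F [ 0.4  0.5 -1.8] w 0.307
turn tool [ 0.    -0.005 -0.002]
```

Request:
arm_command(series=[[[0,0,0,0.6,0,0.3,0],[0,0,0,0.8,0,0,0],[0,0,0,0.6,0,0,0],[0,0,0,0.3,0,0,0],[0,0,0,0,0,0,0],[0,0,0,0,0,0,0]]])

```text
time: 16.6
tool_pos: [0.6681, 0.1067, 0.1236]
tcp_rot: [1.982, 0.443, -1.971]
wrist_force: [-0.2, -0.2, -2.4]
width: 0.305
```

```bash
python3 - <<'E'
from h import *
M=go(.6675,.1075,.1245,-1.129)
for n in("scene",):
    p,d=bot.read_camera(n); cv2.imwrite(f"pics/{n}8.png",p)
crop("scene","pics/scene8.png",210,150,350,270,5,"pics/c10.png")
E
```

```text
t 16.6 pos [0.6681 0.1067 0.1236] tool shift cm [-0.09 -0.1   0.02] F [-0.2 -0.2 -2.4] w 0.305
turn tool [ 0.    -0.005 -0.002]
```

View pics/c10.png

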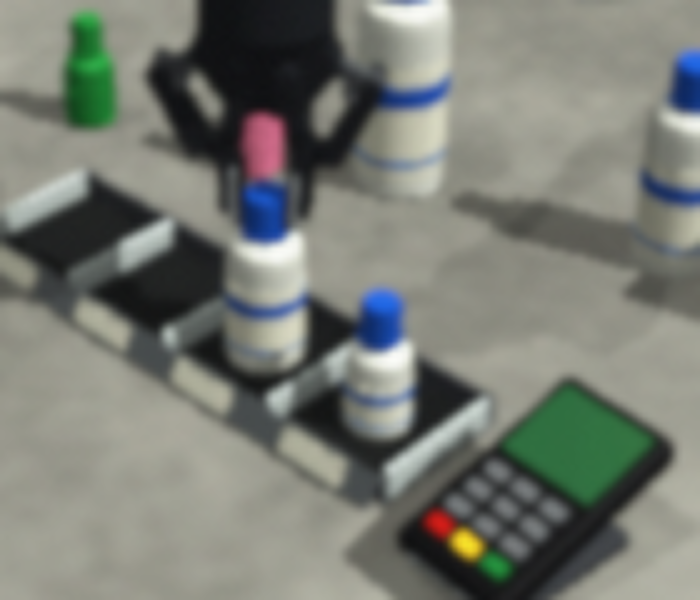

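Bottle b is in the second bay, base at (265,360), next to a. I'll release it.

Request:
arm_command(series=[[[0,0,0,0,0,0,0.35],[0,0,0,0,0,0,0.45],[0,0,0,0,0,0,0.6],[0,0,0,0,0,0,0.6],[0,0,0,-1,0,0,0.6],[0,0,0,-2,0,0,0.6],[0,0,0,-4,0,0,0.6],[0,0,0,-4,0,0,0.6],[0,0,0,-2,0,0,0.6]]])

```text
time: 17.55
tool_pos: [0.6662, 0.1065, 0.2583]
tcp_rot: [1.979, 0.444, -1.974]
wrist_force: [1.1, 0.2, -0.2]
width: 0.6
```

```bash
python3 - <<'E'
from h import *
M=go(.4270,.2628,.25,-1.129)
E
```

```text
t 17.55 pos [0.6662 0.1065 0.2583] tool shift cm [  0.79 -24.36  14.93] F [ 1.1  0.2 -0.2] w 0.6
turn tool [ 0.    -0.002 -0.001]
```

Request:
arm_command(series=[[[0,0,0,0,-2,1.2,0.6],[0,0,0,0,-4,2.4,0.6],[0,0,0,0,-4,2.4,0.6],[0,0,0,0,-4,2.4,0.6],[0,0,0,0,-4,2.4,0.6],[0,0,0,0,-3,2,0.6],[0,0,0,0,-1.5,1,0.6],[0,0,0,0,0,0,0.6]]])

```text
time: 18.35
tool_pos: [0.4435, 0.2558, 0.2718]
tcp_rot: [2.007, 0.443, -1.951]
wrist_force: [0.4, 0.1, 0.5]
width: 0.598
```

```bash
python3 - <<'E'
from h import *
M=go(.4270,.2628,.22,-1.129)
E
```

```text
t 18.35 pos [0.4435 0.2558 0.2718] tool shift cm [ 5.14 -1.35  1.34] F [0.4 0.1 0.5] w 0.598
turn tool [-0.003 -0.028 -0.004]
```

Request:
arm_command(series=[[[0,-0.028,0,1,-1.3,1.3,0.6],[0,0,0,2,0,0.1,0.6],[0,0,0,2,0,0.1,0.6],[0,0,0,1,0,0,0.6],[0,0,0,0,0,0,0.6],[0,0,0,0,0,0,0.6]]])

```text
time: 18.95
tool_pos: [0.4246, 0.2615, 0.2108]
tcp_rot: [1.977, 0.433, -1.98]
wrist_force: [1.1, -0.4, 0.1]
width: 0.605
```

```bash
python3 - <<'E'
from h import *
M=go(.4270,.2628,.147,-1.129)
E
```

```text
t 18.95 pos [0.4246 0.2615 0.2108] tool shift cm [ 6.38 -0.05 -0.29] F [ 1.1 -0.4  0.1] w 0.605
turn tool [-0.006  0.002 -0.004]
```

Request:
arm_command(series=[[[0,0,0,0.8,0,-0.2,0.6],[0,0,0,1.2,0,0.1,0.6],[0,0,0,1,0,0.1,0.6],[0,0,0,0.5,0,0,0.6],[0,0,0,0,0,0,0.6],[0,0,0,0,0,0,0.6]]])

```text
time: 19.55
tool_pos: [0.4261, 0.2615, 0.1743]
tcp_rot: [1.98, 0.433, -1.979]
wrist_force: [-0.0, 0.1, 0.1]
width: 0.602
```

```bash
python3 - <<'E'
from h import *
M=go(.4270,.2628,.147,-1.129)
E
```

```text
t 19.55 pos [0.4261 0.2615 0.1743] tool shift cm [ 2.73 -0.09 -0.14] F [-0.   0.1  0.1] w 0.602
turn tool [-0.007  0.    -0.004]
```

Request:
arm_command(series=[[[0,0,0,0.8,-0.1,0,0.6],[0,0,0,1,0,0,0.6],[0,0,0,0.7,0,0,0.6],[0,0,0,0.3,0,0,0.6],[0,0,0,0,0,0,0.6],[0,0,0,0,0,0,0.6]]])

```text
time: 20.15
tool_pos: [0.4258, 0.2626, 0.1441]
tcp_rot: [1.981, 0.433, -1.978]
wrist_force: [0.1, 0.1, -0.7]
width: 0.598
```

```bash
python3 - <<'E'
from h import *
M=go(.4270,.2628,.147,-1.129)
for n in("scene",):
    p,d=bot.read_camera(n); cv2.imwrite(f"pics/{n}9.png",p)
crop("scene","pics/scene9.png",270,90,410,210,5,"pics/c11.png")
E
```

```text
t 20.15 pos [0.4258 0.2626 0.1441] tool shift cm [-0.29  0.03 -0.12] F [ 0.1  0.1 -0.7] w 0.598
turn tool [-0.007 -0.    -0.004]
```

View pics/c11.png

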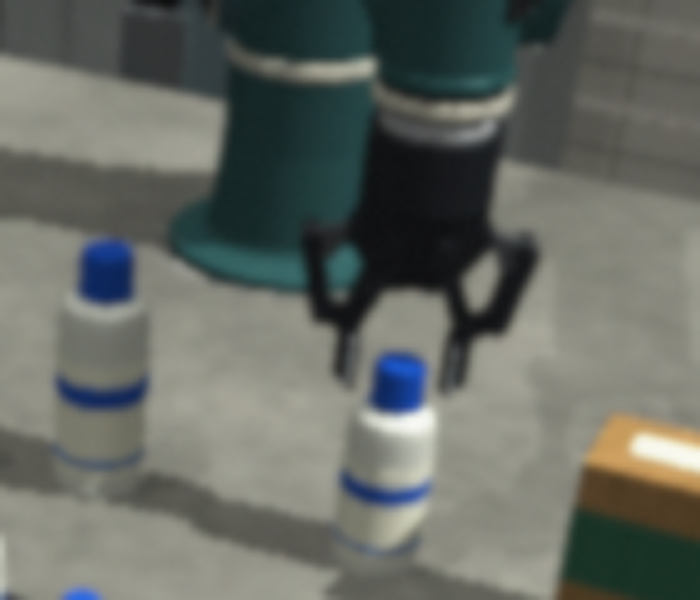

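Cap c (400,380) is centred between the tips (345,380) and (455,385). I'll close.

Request:
arm_command(series=[[[0,0,0,0,0,-0.1,0.5],[0,0,0,0,0,0,0.2],[0,0,0,0,0,0,0],[0,0,0,0,0,0,0],[0,0,0,0,0,0,0],[0,0,0,0,0,0,0],[0,0,0,0,0,0,0]]], newtons=55)

```text
time: 20.9
tool_pos: [0.4273, 0.2633, 0.145]
tcp_rot: [1.983, 0.434, -1.977]
wrist_force: [0.6, 0.9, -0.6]
width: 0.35
```

Request:
arm_command(series=[[[0,0,0,-1,0,0,0],[0,0,0,-2,0,0,0],[0,0,0,-3,0,0,0],[0,0,0,-3,0,0,0],[0,0,0,-3,0,0,0],[0,0,0,-2,0,0,0],[0,0,0,-1,0,0,0],[0,0,0,0,0,0,0]]])

```text
time: 21.7
tool_pos: [0.4239, 0.262, 0.3003]
tcp_rot: [1.974, 0.431, -1.984]
wrist_force: [-0.2, 0.7, -3.1]
width: 0.351
```

```bash
python3 - <<'E'
from h import *
M=go(.6525,.0205,.30,-1.129)
for n in("scene",):
    p,d=bot.read_camera(n); cv2.imwrite(f"pics/{n}10.png",p)
crop("scene","pics/scene10.png",200,40,400,190,4,"pics/c12.png")
E
```

```text
t 21.7 pos [0.4239 0.262  0.3003] tool shift cm [  0.11  31.53 -10.56] F [-0.2  0.7 -3.1] w 0.351
turn tool [-0.007  0.006 -0.005]
```

View pics/c12.png

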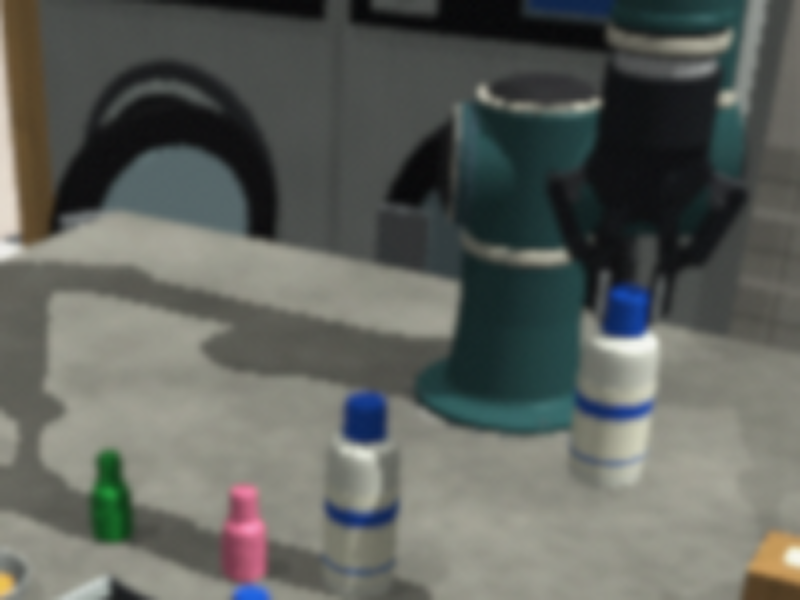

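Bottle c is held upright, cap at (628,310). I'll carry it to the third bay, a little higher than before.

Request:
arm_command(series=[[[0,0,0,-1,1.8,-0.6,0],[0,0,0,-1,3.6,-1.2,0],[0,0,0,-0.5,4,-1.3,0],[0,0,0,-0.2,4,-1.3,0],[0,0,0,-0.2,4,-1.3,0],[0,0,0,-0.2,4,-1.3,0],[0,0,0,-0.2,3.6,-1.2,0],[0,0,0,0,2,-0.7,0],[0,0,0,0,0,0,0]]])

```text
time: 22.65
tool_pos: [0.6177, 0.0464, 0.3126]
tcp_rot: [1.941, 0.436, -2.012]
wrist_force: [-0.2, -0.4, -3.3]
width: 0.348
```

```bash
python3 - <<'E'
from h import *
M=go(.6525,.0205,.21,-1.129)
E
```

```text
t 22.65 pos [0.6177 0.0464 0.3126] tool shift cm [10.17  3.86 -2.41] F [-0.2 -0.4 -3.3] w 0.348
turn tool [-0.003  0.035  0.003]
```

Request:
arm_command(series=[[[0,0.035,0,0.5,2,-1.2,0],[0,0,0,1.5,1.5,-0.8,0],[0,0,0,2,0.3,0,0],[0,0,0,2,0,0,0],[0,0,0,1.5,0,0,0],[0,0,0,0.5,0,0,0],[0,0,0,0,0,0,0],[0,0,0,0,0,0,0]]])

```text
time: 23.45
tool_pos: [0.6451, 0.0265, 0.221]
tcp_rot: [1.965, 0.458, -1.997]
wrist_force: [-0.4, -0.4, -2.6]
width: 0.348
```

```bash
python3 - <<'E'
from h import *
M=go(.6525,.0205,.153,-1.129)
E
```

```text
t 23.45 pos [0.6451 0.0265 0.221 ] tool shift cm [ 6.78  0.96 -0.49] F [-0.4 -0.4 -2.6] w 0.348
turn tool [0.    0.013 0.015]
```

Request:
arm_command(series=[[[0,0.012,0.015,0.5,0.9,-0.4,0],[0,0,0,1.2,0,0,0],[0,0,0,1.2,0,0,0],[0,0,0,1,0,0,0],[0,0,0,0.3,0,0,0],[0,0,0,0,0,0,0],[0,0,0,0,0,0,0]]])

```text
time: 24.15
tool_pos: [0.6546, 0.0197, 0.1777]
tcp_rot: [1.98, 0.443, -1.971]
wrist_force: [-0.0, 0.9, -2.0]
width: 0.354
```

```bash
python3 - <<'E'
from h import *
M=go(.6525,.0205,.153,-1.129)
E
```

```text
t 24.15 pos [0.6546 0.0197 0.1777] tool shift cm [ 2.47 -0.16  0.16] F [-0.   0.9 -2. ] w 0.354
turn tool [ 0.001 -0.004 -0.003]
```

Request:
arm_command(series=[[[0,0,0,0.6,-0.1,0.2,0],[0,0,0,0.8,0,0,0],[0,0,0,0.6,0,0,0],[0,0,0,0.3,0,0,0],[0,0,0,0,0,0,0],[0,0,0,0,0,0,0]]])

```text
time: 24.75
tool_pos: [0.6527, 0.0199, 0.1534]
tcp_rot: [1.981, 0.442, -1.97]
wrist_force: [0.3, 0.1, -2.5]
width: 0.348
```

```bash
python3 - <<'E'
from h import *
M=go(.6525,.0205,.153,-1.129)
for n in("scene",):
    p,d=bot.read_camera(n); cv2.imwrite(f"pics/{n}11.png",p)
crop("scene","pics/scene11.png",200,130,340,250,5,"pics/c13.png")
E
```

```text
t 24.75 pos [0.6527 0.0199 0.1534] tool shift cm [ 0.04 -0.07 -0.01] F [ 0.3  0.1 -2.5] w 0.348
turn tool [ 0.001 -0.005 -0.003]
```

View pics/c13.png

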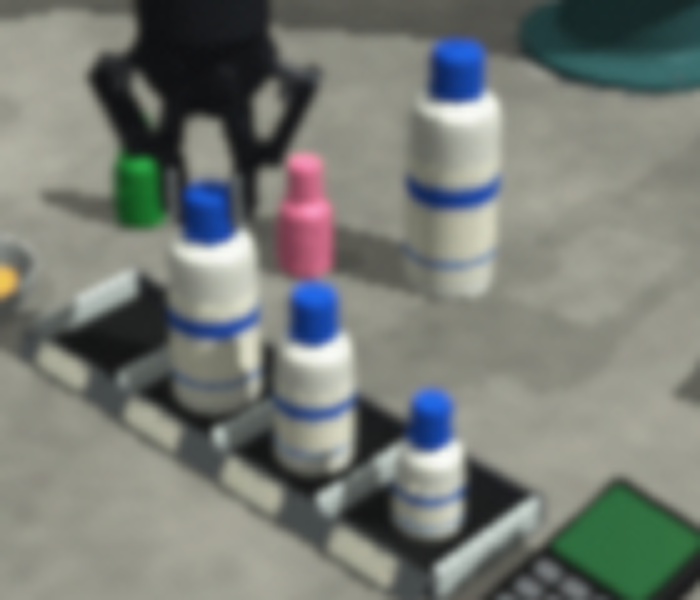

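Bottle c is in bay three, base at (215,400). I'll release it.

Request:
arm_command(series=[[[0,0,0,0,0,0,0.4],[0,0,0,0,0,0,0.5],[0,0,0,0,0,0,0.65],[0,0,0,0,0,0,0.65],[0,0,0,-1,0,0,0.65],[0,0,0,-2,0,0,0.65],[0,0,0,-4,0,0,0.65],[0,0,0,-4,0,0,0.65],[0,0,0,-2,0,0,0.65]]])

```text
time: 25.7
tool_pos: [0.6512, 0.0199, 0.2894]
tcp_rot: [1.98, 0.443, -1.971]
wrist_force: [1.0, -0.2, 1.0]
width: 0.646
```

```bash
python3 - <<'E'
from h import *
M=go(.4412,.0642,.27,-1.129)
E
```

```text
t 25.7 pos [0.6512 0.0199 0.2894] tool shift cm [  1.84 -13.    17.09] F [ 1.  -0.2  1. ] w 0.646
turn tool [ 0.001 -0.004 -0.002]
```

Request:
arm_command(series=[[[0,0,0,0,-1.5,2,0.65],[0,0,0,0,-2.8,3.7,0.65],[0,0,0,0,-2.8,3.7,0.65],[0,0,0,0,-2.8,3.7,0.65],[0,0,0,0,-1.5,2,0.65],[0,0,0,0,-0.5,0.6,0.65],[0,0,0,0,0,0,0.65],[0,0,0,0,0,0,0.65]]])

```text
time: 26.5
tool_pos: [0.4585, 0.0611, 0.3016]
tcp_rot: [2.005, 0.436, -1.943]
wrist_force: [1.1, 0.1, 0.3]
width: 0.65
```

```bash
python3 - <<'E'
from h import *
M=go(.4412,.0642,.22,-1.129)
E
```

```text
t 26.5 pos [0.4585 0.0611 0.3016] tool shift cm [ 8.1  -1.13  1.66] F [1.1 0.1 0.3] w 0.65
turn tool [-0.    -0.028 -0.013]
```

Request:
arm_command(series=[[[0,-0.028,-0.013,0.5,-1.1,1.5,0.65],[0,0,0,2,0,0.1,0.65],[0,0,0,2,0,0.1,0.65],[0,0,0,1,0,0,0.65],[0,0,0,0,0,0,0.65],[0,0,0,0,0,0,0.65]]])

```text
time: 27.1
tool_pos: [0.4397, 0.0637, 0.2439]
tcp_rot: [1.971, 0.443, -1.987]
wrist_force: [0.6, -1.2, -0.1]
width: 0.652
```

```bash
python3 - <<'E'
from h import *
M=go(.4412,.0642,.176,-1.129)
E
```

```text
t 27.1 pos [0.4397 0.0637 0.2439] tool shift cm [ 6.79  0.04 -0.21] F [ 0.6 -1.2 -0.1] w 0.652
turn tool [-0.003  0.007  0.003]
```

Request:
arm_command(series=[[[0,0,0,0.8,0,-0.1,0.65],[0,0,0,1.2,0,0,0.65],[0,0,0,1.2,0,0.1,0.65],[0,0,0,0.5,0,0,0.65],[0,0,0,0,0,0,0.65],[0,0,0,0,0,0,0.65]]])

```text
time: 27.7
tool_pos: [0.4404, 0.0637, 0.2051]
tcp_rot: [1.973, 0.443, -1.985]
wrist_force: [1.0, -0.5, -0.5]
width: 0.653
```

```bash
python3 - <<'E'
from h import *
M=go(.4412,.0642,.176,-1.129)
E
```

```text
t 27.7 pos [0.4404 0.0637 0.2051] tool shift cm [ 2.91 -0.   -0.11] F [ 1.  -0.5 -0.5] w 0.653
turn tool [-0.003  0.006  0.003]
```

Request:
arm_command(series=[[[0,0.005,0,0.8,0,-0.1,0.65],[0,0,0,1,0,0,0.65],[0,0,0,0.7,0,0,0.65],[0,0,0,0.3,0,0,0.65],[0,0,0,0,0,0,0.65],[0,0,0,0,0,0,0.65]]])

```text
time: 28.3
tool_pos: [0.4416, 0.0643, 0.175]
tcp_rot: [1.98, 0.444, -1.979]
wrist_force: [-0.1, 0.5, 0.1]
width: 0.654
```

```bash
python3 - <<'E'
from h import *
M=go(.4412,.0642,.176,-1.129)
for n in("scene",):
    p,d=bot.read_camera(n); cv2.imwrite(f"pics/{n}12.png",p)
crop("scene","pics/scene12.png",210,90,350,210,5,"pics/c14.png")
E
```

```text
t 28.3 pos [0.4416 0.0643 0.175 ] tool shift cm [-0.1  -0.01  0.04] F [-0.1  0.5  0.1] w 0.654
turn tool [-0.003 -0.001  0.002]
```

View pics/c14.png

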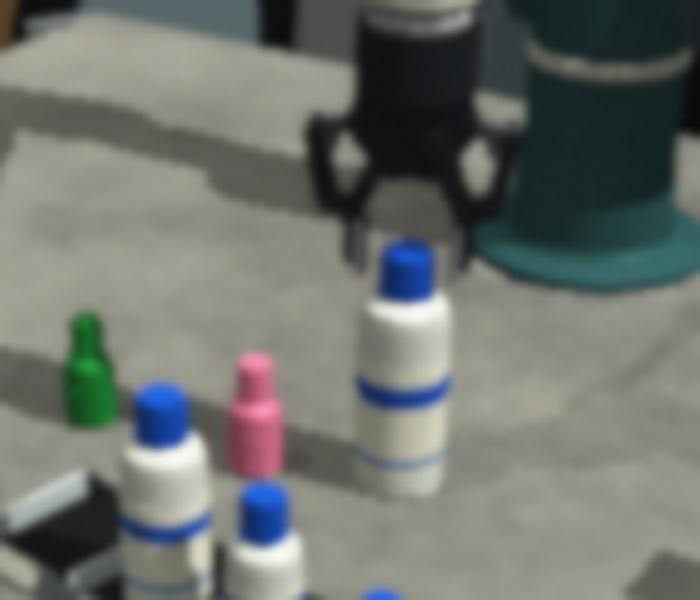

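Cap d (407,270) is centred between the tips (355,265) and (460,265). I'll lower 2 mm more and close harder, as it is the heaviest.

Request:
arm_command(series=[[[0,0,0,0.3,0,0,0.65],[0,0,0,0,0,0,0.4],[0,0,0,0,0,0,0.1],[0,0,0,0,0,0,0],[0,0,0,0,0,0,0],[0,0,0,0,0,0,0],[0,0,0,0,0,0,0],[0,0,0,0,0,0,0]]], newtons=70)

```text
time: 29.15
tool_pos: [0.4426, 0.0644, 0.1731]
tcp_rot: [1.982, 0.444, -1.977]
wrist_force: [0.8, 0.3, 0.2]
width: 0.391
```

Request:
arm_command(series=[[[0,0,0,-1,0,0,0],[0,0,0,-2,0,0,0],[0,0,0,-3,0,0,0],[0,0,0,-3,0,0,0],[0,0,0,-3,0,0,0],[0,0,0,-2,0,0,0],[0,0,0,-1,0,0,0],[0,0,0,0,0,0,0]]])

```text
time: 29.95
tool_pos: [0.4354, 0.0633, 0.3217]
tcp_rot: [1.962, 0.446, -1.999]
wrist_force: [0.5, 0.5, -6.2]
width: 0.392
```

```bash
python3 - <<'E'
from h import *
M=go(.637,-.066,.33,-1.129)
for n in("scene",):
    p,d=bot.read_camera(n); cv2.imwrite(f"pics/{n}13.png",p)
crop("scene","pics/scene13.png",200,40,360,210,3,"pics/c15.png")
E
```

```text
t 29.95 pos [0.4354 0.0633 0.3217] tool shift cm [ -1.21  20.26 -12.74] F [ 0.5  0.5 -6.2] w 0.392
turn tool [-0.003  0.017  0.009]
```

View pics/c15.png

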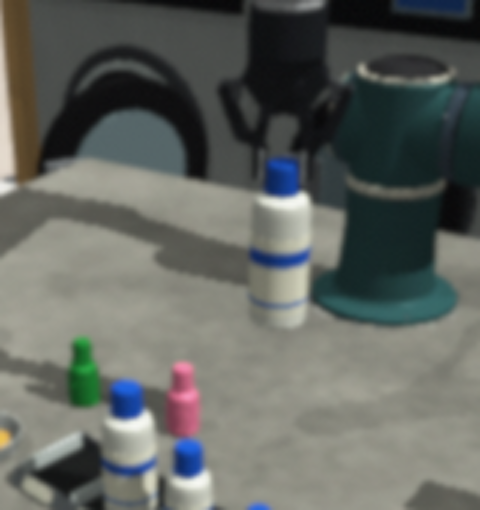

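Bottle d is held upright, cap at (282,178). On the way to the last bay I'll keep it above c's top (0.152 m).

Request:
arm_command(series=[[[0,0.015,0.01,-1.5,1.2,-0.6,0],[0,0,0,-1.5,3,-1.8,0],[0,0,0,-1,3.6,-2.2,0],[0,0,0,-0.5,3.6,-2.2,0],[0,0,0,-0.3,3.2,-2,0],[0,0,0,0,2,-1.3,0],[0,0,0,0,1,-0.7,0],[0,0,0,0,0,0,0],[0,0,0,0,0,0,0]]])

```text
time: 30.9
tool_pos: [0.6129, -0.0588, 0.3588]
tcp_rot: [1.96, 0.442, -1.995]
wrist_force: [-0.1, -0.3, -5.5]
width: 0.387
```

```bash
python3 - <<'E'
from h import *
M=go(.637,-.066,.24,-1.129)
E
```

```text
t 30.9 pos [ 0.6129 -0.0588  0.3588] tool shift cm [11.84  1.72 -2.08] F [-0.1 -0.3 -5.5] w 0.387
turn tool [-0.002  0.017  0.003]
```

Request:
arm_command(series=[[[0,0.016,0,1,1,-1.2,0],[0,0,0,1.5,0.6,-0.8,0],[0,0,0,2,0,0,0],[0,0,0,2,0,0,0],[0,0,0,1.5,0,0,0],[0,0,0,1,0,0,0],[0,0,0,0,0,0,0],[0,0,0,0,0,0,0]]])

```text
time: 31.7
tool_pos: [0.6358, -0.0609, 0.2602]
tcp_rot: [1.972, 0.453, -1.981]
wrist_force: [-0.4, 0.2, -5.0]
width: 0.398
```

```bash
python3 - <<'E'
from h import *
M=go(.637,-.066,.181,-1.129)
E
```

```text
t 31.7 pos [ 0.6358 -0.0609  0.2602] tool shift cm [7.92 0.56 0.09] F [-0.4  0.2 -5. ] w 0.398
turn tool [0.003 0.003 0.006]
```

Request:
arm_command(series=[[[0,0,0.005,0.8,0.5,0,0],[0,0,0,1.4,0,0,0],[0,0,0,1.4,0,0,0],[0,0,0,1,0,0,0],[0,0,0,0.5,0,0,0],[0,0,0,0,0,0,0],[0,0,0,0,0,0,0]]])

```text
time: 32.4
tool_pos: [0.6393, -0.0661, 0.2069]
tcp_rot: [1.975, 0.445, -1.974]
wrist_force: [0.2, 0.2, -5.2]
width: 0.39
```

```bash
python3 - <<'E'
from h import *
M=go(.637,-.066,.181,-1.129)
E
```

```text
t 32.4 pos [ 0.6393 -0.0661  0.2069] tool shift cm [ 2.59 -0.11  0.2 ] F [ 0.2  0.2 -5.2] w 0.39
turn tool [ 0.003  0.    -0.001]
```

Request:
arm_command(series=[[[0,0,0,0.6,-0.1,0.2,0],[0,0,0,0.8,0,0,0],[0,0,0,0.6,0,0,0],[0,0,0,0.4,0,0,0],[0,0,0,0,0,0,0],[0,0,0,0,0,0,0]]])

```text
time: 33.0
tool_pos: [0.6376, -0.0661, 0.1821]
tcp_rot: [1.976, 0.444, -1.972]
wrist_force: [0.3, 0.1, -6.2]
width: 0.389
```

```bash
python3 - <<'E'
from h import *
M=go(.637,-.066,.181,-1.129)
for n in("scene",):
    p,d=bot.read_camera(n); cv2.imwrite(f"pics/{n}14.png",p)
crop("scene","pics/scene14.png",180,120,320,240,5,"pics/c16.png")
E
```

```text
t 33.0 pos [ 0.6376 -0.0661  0.1821] tool shift cm [ 0.11 -0.04  0.05] F [ 0.3  0.1 -6.2] w 0.389
turn tool [ 0.003 -0.002 -0.002]
```

View pics/c16.png

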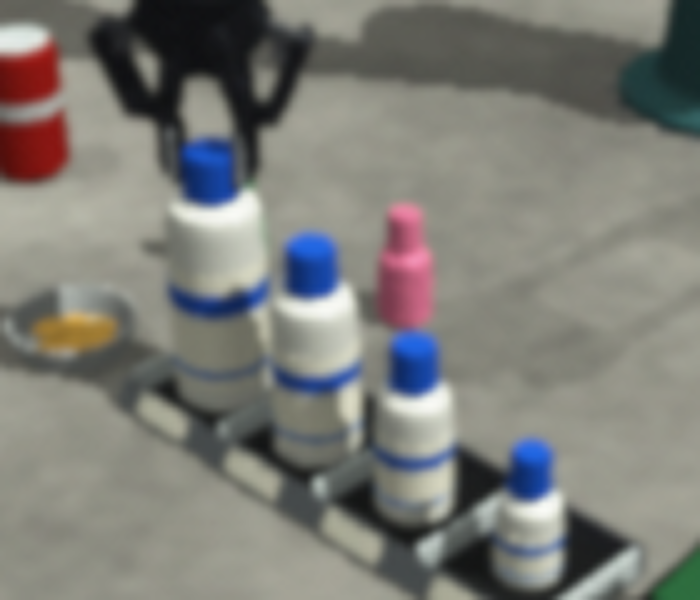

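Bottle d is in the last bay, base at (220,395), clear of the walls. I'll release it and rise well clear.

Request:
arm_command(series=[[[0,0,0,0.2,0,0,0],[0,0,0,0,0,0,0.45],[0,0,0,0,0,0,0.55],[0,0,0,0,0,0,0.7],[0,0,0,0,0,0,0.7],[0,0,0,-1,0,0,0.7],[0,0,0,-2,0,0,0.7],[0,0,0,-4,0,0,0.7],[0,0,0,-4,0,0,0.7],[0,0,0,-3,0,0,0.7]]])

```text
time: 34.05
tool_pos: [0.6372, -0.0659, 0.3279]
tcp_rot: [1.978, 0.444, -1.97]
wrist_force: [0.2, 0.2, -0.1]
width: 0.699
```

Request:
arm_command(series=[[[0,0,0,0,2,2,0.7],[0,0,0,0,3,3,0.7],[0,0,0,0,3,3,0.7],[0,0,0,0,3,3,0.7],[0,0,0,0,3,3,0.7],[0,0,0,0,2,2,0.7],[0,0,0,0,0,0,0.7],[0,0,0,0,0,0,0.7],[0,0,0,0,0,0,0.7]]])

```text
time: 34.95
tool_pos: [0.5648, -0.2865, 0.3494]
tcp_rot: [1.997, 0.431, -1.935]
wrist_force: [-0.1, 0.8, -0.1]
width: 0.703
```

```bash
python3 - <<'E'
from h import *
M=go(.5,-.2,.3,-1.129)
for n in("scene","top"):
    p,d=bot.read_camera(n); cv2.imwrite(f"pics/{n}15.png",p); np.save(n+"15.npy",d)
crop("top","pics/top15.png",120,110,420,250,2.6,"pics/c17.png")
C=np.array([.6603,.0645]);yd=np.array([.1775,.984]);yd/=np.linalg.norm(yd);xd=np.array([yd[1],-yd[0]])
def seg(I):
    m=((I[...,0]>140)&(I[...,0]>I[...,2]+70)).astype(np.uint8)
    n,l,st,c=cv2.connectedComponentsWithStats(m)
    return [(l==i) for i in range(1,n) if st[i,4]>15]
I=cv2.imread("pics/top15.png").astype(int);d=np.load("top15.npy");P=cloud("top",d);P[d<.2]=np.nan
for m in seg(I):
    z=P[m];z=z[~np.isnan(z[:,2])];
    if len(z)<5 or z[:,2].max()>.3:continue
    t=z[z[:,2]>z[:,2].max()-.012].mean(0); ys,xs=np.nonzero(m)
    print("px",xs.mean().round(),ys.mean().round(),"top",t.round(4),"tray x,y",((t[:2]-C)@xd).round(4),((t[:2]-C)@yd).round(4))
E
```

```text
t 34.95 pos [ 0.5648 -0.2865  0.3494] tool shift cm [  4.63 -10.72   2.22] F [-0.1  0.8 -0.1] w 0.703
turn tool [ 0.006 -0.026 -0.024]
px 210.0 153.0 top [0.6825 0.195  0.0918] tray x,y -0.0013 0.1324
px 235.0 156.0 top [0.6696 0.1069 0.122 ] tray x,y 0.0017 0.0433
px 260.0 160.0 top [0.6516 0.0211 0.1529] tray x,y -0.0008 -0.0443
px 287.0 163.0 top [ 0.6374 -0.0665  0.1811] tray x,y 0.0008 -0.133
```

View pics/scene15.png

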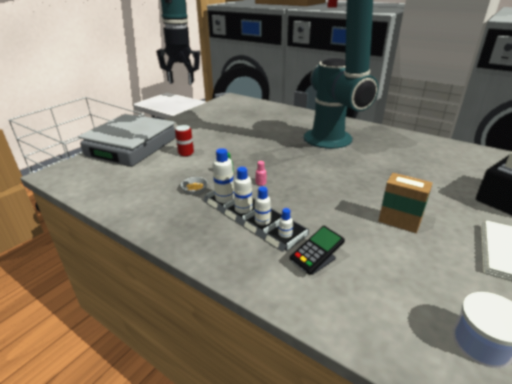

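View pics/c17.png

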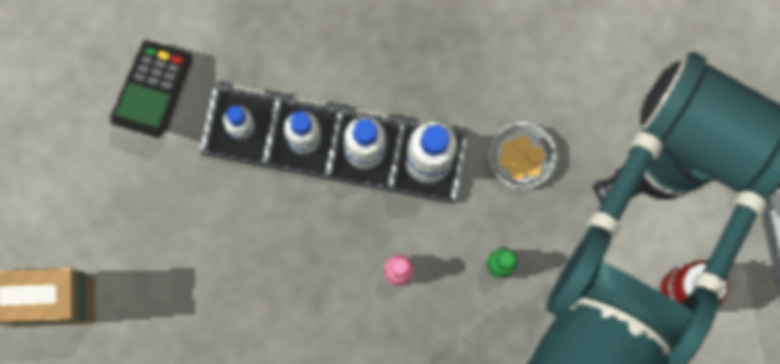

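The pictures show the bottles rising in size from the reader end, at top-view pixels (210,153), (235,156), (260,160) and (287,163). Cap tops read 92, 122, 153 and 181 mm, each bottle's height plus about 7 mm. The dish, carton and can look unmoved, so I'm handing in.

```bash
python3 -c "
from workcell import bot
print(bot.read_state()['time'],bot.finish_job())"
```

```text
the job is handed in; nothing more can be done
35.05 None
```

All four bottles stand upright in the tray in size order: a next to the card reader, then b, c and d at the dish end. I picked each one up by its cap and set it down smallest first, then handed the job in at 35 s of the 102 s allowed. No verdict was reported.

- **Position:** in the last top picture every cap is within about 2 mm of its bay centre both ways.
- **Seating:** the cap tops read 92, 122, 153 and 181 mm. That is each bottle's height plus the 7 mm floor, within about 1 mm.
- **Things to leave alone:** the token dish, carton and drinks can look unmoved. I judged this by eye and did not measure it, and the arm partly hid the can in the top view.
- **Robot:** the gripper is open and clear of everything. Wrist forces stayed small throughout; the largest reading was about 6 N, from carrying d.

No check failed or disagreed. The arm did drift up to a few centimetres on fast moves, so I re-measured and corrected before each grasp and placing.

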